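# Clamp the mould in the bench press with the click wrench

## Task

Push the aluminium mould gently along the bed of the bench press until it is fully home against the back stop. Then turn the click wrench that sits on the press screw clockwise (seen from above) by its black grip until its hinge breaks over, stop there without forcing it further, and let go so that the handle springs straight again. Leave everything else on the bench where it is.

Things in the scene. Friction and masses are not known exactly. Their poses are not given: they have to be found in the camera images.
- mould: Loose aluminium mould, flat block 150 mm long (x), 90 wide (y), 40 high, 0.4 to 0.85 kg, lying on the press bed between two guide rails (14 mm high, 3 mm play each side). Origin: centre of its underside, 20 mm above the bench; +x points into the press. It starts 25 to 55 mm short of the stop, its front sticking out towards the robot. It slides with 2 to 6 N.
- mould_front (a point): Centre of the mould's front face (the one towards the robot, to be pushed), 20 mm above the bed, 40 mm above the bench; axes of the mould.
- mould_back (a point): Centre of the mould's back face, 20 mm above the bed; axes of the mould. The mould is fully home when this face bears on the back stop. Pressing the mould on the press with over 70 N is rough handling.
- press: Bench press fixed on the bench, turned up to 0.12 rad. Origin: under the screw, on the bench; +x from its open front (robot side) inwards, z up. Grey base 280 x 170 mm, 20 mm high, from x = -160 to 120 mm; two 22 mm posts at y = +-68 mm carry a grey bridge over the mould, 50 mm along x, 168 along y, 90 to 122 mm above the bench (post nuts to 132).
- press_stop (a point): Centre of the front face of the press's steel back stop, 20 mm above the bed, 55 mm behind the screw axis; axes of the press. The stop block's top is 55 mm above the bench.
- screw_axis (a point): Point on the vertical screw axis at the wrench's middle height, 165 mm above the bench; axes of the press. The wrench's round head around it has 17 mm radius, its top 180 mm above the bench.
- wrench_hinge (a point): Hinge of the click wrench, 40 mm from the screw axis, 165 mm above the bench; +x along the handle away from the screw, z up. The wrench is level: head on the screw, short flat neck, this hinge, then a straight round handle: 20 mm steel tube for 85 mm, black grip of 25 mm diameter from 125 to 230 mm from the screw axis, steel end to 242 mm.
- wrench_grip (a point): Middle of the black grip on its centre line, 165 mm above the bench, 170 mm from the screw axis; +x along the handle outwards, z up. It starts on the right of the press; tightening (clockwise from above) brings it towards the robot. The screw runs with 1 to 4 N at the grip over an unknown 0.4 to 0.9 rad, then is tight: the force rises to about 12 N and the hinge breaks over.
- wrench_break (a joint): The wrench's break-over hinge, rad: 0 straight, grows as the handle gives way clockwise. Stays 0 until about 12 N at the grip, then yields: the force stops rising and stays at 12 N while it swings. 0.08 rad (10 mm at the grip) is a full click; beyond 0.22 rad (28 mm) it is forced past its click; solid stop at 0.35. It springs straight by itself when let go.
- dapping_block: Bystander: steel cube 50 mm with hollows, on the bench to the right of the press, partly under the wrench's sweep. Origin: centre of its underside.
- hammer: Bystander: hammer lying left of the press.
- spanner: Bystander: plain flat spanner lying on the bench, right front.
- jar: Bystander: glass jar, 60 mm diameter, 80 mm high, left front. Origin: centre of its underside.
Not all that is in view belongs to the job. What is shaped like the mould but turquoise is not meant.

How it is judged:
On the way, in this order (a step that is already met when the one before it is completed fails the run):
1. the mould is home against the back stop (x of mould_back in the frame of press_stop above -0.003 m), for 0.2 s.
2. the wrench hinge has broken over (value of joint wrench_break above 0.08 rad), for 0.1 s.
At the end, for the whole second after the job is handed in: The mould's back face is within 3 mm of the back stop and the mould is at rest, the wrench has broken over (0.08 rad or more) after the mould was home, and its handle is straight again (hinge under 0.04 rad) (x of mould_back in the frame of press_stop above -0.003 m and value of joint wrench_break below 0.04 rad and linear speed of mould below 0.01 m/s); the robot touches nothing.
It fails at once if the wrench is forced past its click (hinge beyond 0.22 rad) (value of joint wrench_break above 0.22 rad).
It fails at once if the wrench is broken over before the mould is home (value of joint wrench_break above 0.06 rad and x of mould_back in the frame of press_stop below -0.005 m).
It fails at once if the mould is pressed on the press with more than 70 N (contact force between mould and press above 70 N).
It fails at once if a bystander is moved more than 30 mm (distance of any of dapping_block, hammer, spanner, jar from where it was at the start of the episode above 0.03 m).
It also fails if it takes over 67 s, if anything falls off the work surface, if the arm or the gripper's body presses on something with over 40 N, if the wrist force passes 120 N, or if a joint passes its speed limit or range.

## Robot

A 6-joint arm with a two-finger parallel gripper is mounted at the origin on the work surface. World frame = base frame: x ahead of the robot, y to its left, z up, the work surface at z = 0. Lengths are in m, angles in rad, forces in N, time in s.
With the tool pointing down it reaches from about 0.35 to 0.875 m from the base axis. Payload 4.2 kg.
Tool frame: the origin (TCP) lies between the finger pads; the fingertips stand 19 mm ahead of it and the grasp point (between the pads) is the TCP; z points along the fingers, y is the direction in which the jaws open and shut (so a half turn about z gives the same grasp; the last joint's range is limited). The gripper opens to 85 mm and grips with 20 to 120 N. Pads are 22 mm wide; open, the fingers measure 114 mm over their backs; the gripper's body (76 mm by 85 mm) begins 54 mm behind the grasp point. The pads swing forward as they close: fully open they stand 13 mm farther back than shut.
Start: joints at [0.259, 0.385, 0.008, 0, -1.194, -0.259], TCP at [0.625, 0, 0.25] pointing down, gripper open.
Joint ranges: [-3.14, 3.14], [-1.21, 2.06], [-1.07, 1.41], [-3.16, 2.05], [-2.99, -0.16], [-3.1, 3.1]. Speed limits (rad/s): [2.79, 2.79, 3.14, 3.14, 3.14, 3.14].

## Interface

Orientations are given as a unit quaternion [x, y, z, w].
In Python, from plant import sense, camera, camera_info, finish_job gives the robot as it stands. The module is installed in compiled form; this text tells all that it offers.
- The arm moves only by the tool move_arm, never from a script. Its argument "moves" is a list of rows, each an object with "offset": the shift along the tool's x, y, z in mm, a list of three; "twist": the turn about the tool's z in degrees. In form: [{"offset": [dx, dy, dz], "twist": twist}, ...]. A call has exactly 8 rows; each row shifts and turns the commanded pose from where the row before left it, along the tool's axes as they then stand; what a row does not reach is not made up. A row lasts 1/12 s, in which the tool goes at most 41.7 mm and 7.16 degrees, less where a joint would pass 70% of its speed; a pose out of reach is approached as far as the arm can. A call is refused whole if a number of a shift passes 41.7 or a number of a turn 7.16, either way. A call with a gripper value outside its range is refused whole. "fingers" is the gripper's target within -1 to 1 (shut at 1, half-way at 0, fully open at -1), set as the call begins (left out, the last holds). The fingers move at their own pace and stop on an object; "newtons" is the grip in N (left out, the last holds). Time passes only in rows, so rows that do not move let the fingers close, or fill a call up. It gives the time, the measured TCP pose, the force and the opening at its end, in the units of the state.
- sense(): the state, without advancing time (a new reading comes with each control period).
- camera(name): name is "scene" or "side" or "wrist"; returns the picture (400x640x3 uint8, red, green, blue); there is no depth.
- camera_info(name): a dict with "camera_matrix" (3x3 intrinsics, pixels), "k1" (the pictures are not rectified: a ray, as slopes to the right and down, at radius r is drawn at 1 + k1 r^2 times it, then the intrinsics apply), "R" (3x3) and "t" (3): a world point X has camera coordinates R X + t; the wrist camera has in their place "mount" (4x4, takes a point from camera to tool coordinates, whose origin is the TCP and whose axes are the flange's). Camera axes: x right, y down, z forward; pixel columns grow to the right and rows downward; lengths in m; the calibration is good to about 2 mm. A picture is of the moment at which its call begins: read the wrist's pose just before it. camera_info takes no time and is no camera call.
- finish_job(): hands the job in, once; it reports no verdict.
The state is a dict: "time_s": time; "qpos": joint angles; "joint_velocities": joint speeds; "tau": joint torques, N m; "tool_pos": TCP position; "tcp_rot": TCP orientation; "force": force on the tool from outside, world axes, zero at the start; "ft_torque": the same for the moment, N m; "opening": finger opening in m.
Only numpy, scipy, OpenCV 4.12 (cv2) and the standard library are available. Lean on these libraries where they do the work, as an engineer would, in place of code of your own. Each camera call takes 0.05 s, during which the arm holds its last target.

## Working session

There is one attempt and no reset: what is moved stays moved. The work goes in short steps, Python scripts to look and compute and a tool call to move; the robot and the scene stay as the last step left them, time stands still between calls to the robot, and variables do not carry over. Pictures are saved under pics/ and viewed, and the job is handed in when it is done.

Besides the shell and the picture viewer there is one more tool, called after "Request:" as name(argument=value, ...), one argument or row to a line, values as JSON. move_arm: Moves the arm, as the interface text tells. Its arguments: {"type":"object","properties":{"moves":{"type":"array","items":{"type":"object","properties":{"offset":{"type":"array","items":{"type":"number"}},"twist":{"type":"number"}}}},"fingers":{"type":"number"},"newtons":{"type":"number"}},"required":["moves"]}

```bash
mkdir -p pics; ls; python3 - <<'E'
from plant import *
import cv2
s=sense();print({k:s[k] for k in('time_s','tool_pos','tcp_rot','force','opening')})
for n in('scene','side','wrist'):
    im=camera(n);cv2.imwrite(f'pics/{n}0.png',im[:,:,::-1]);print(n,camera_info(n))
E
```

```text
pics
{'time_s': 0.0, 'tool_pos': array([6.24461966e-01, 4.24460432e-05, 2.49213392e-01]), 'tcp_rot': array([-0.70705135,  0.70716137,  0.00074377, -0.00079451]), 'force': array([-0.22032467, -0.33719738, -0.81084027]), 'opening': 0.08576319961745996}
scene {'camera_matrix': array([[362.28689826,   0.        , 321.4634408 ],
       [  0.        , 362.28689826, 201.97409993],
       [  0.        ,   0.        ,   1.        ]]), 'k1': -0.014051130425759362, 'R': array([[-0.21791705,  0.97595482, -0.00493539],
       [ 0.77562519,  0.17011241, -0.60783824],
       [-0.59238309, -0.13628633, -0.79404554]]), 't': array([ 0.05905514, -0.27470716,  1.40827192])}
side {'camera_matrix': array([[383.46268883,   0.        , 318.90583416],
       [  0.        , 383.46268883, 199.30929299],
       [  0.        ,   0.        ,   1.        ]]), 'k1': 0.031603621007255715, 'R': array([[ 0.91225701, -0.40960325, -0.00351019],
       [-0.32438544, -0.71717654, -0.61679162],
       [ 0.25012243,  0.56381113, -0.78711866]]), 't': array([-0.37762613,  0.24746961,  0.98719474])}
wrist {'camera_matrix': array([[318.5626315 ,   0.        , 319.87740982],
       [  0.        , 318.5626315 , 200.3765327 ],
       [  0.        ,   0.        ,   1.        ]]), 'k1': -0.022763740075656614, 'mount': array([[-7.26733581e-05, -9.55529530e-01, -2.94895425e-01,
         7.57286653e-02],
       [ 9.99999542e-01,  2.11845132e-04, -9.32864942e-04,
        -7.91851627e-04],
       [ 9.53852160e-04, -2.94895358e-01,  9.55529077e-01,
        -1.23307858e-01],
       [ 0.00000000e+00,  0.00000000e+00,  0.00000000e+00,
         1.00000000e+00]])}
```

View pics/scene0.png

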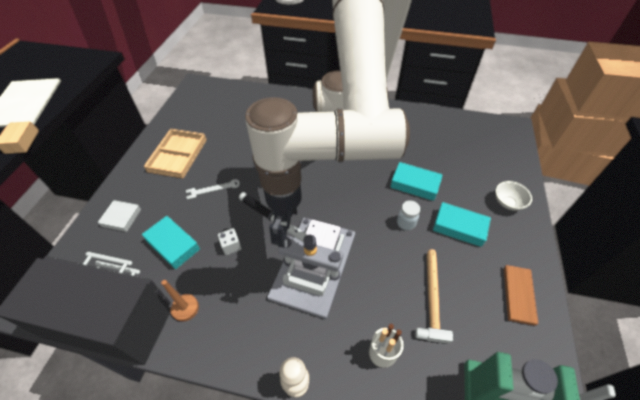

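View pics/side0.png

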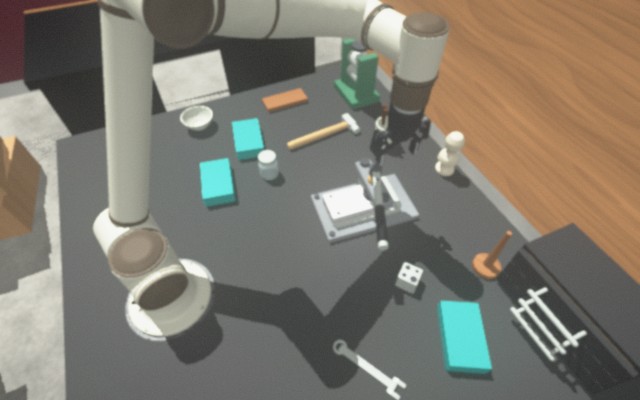

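View pics/wrist0.png

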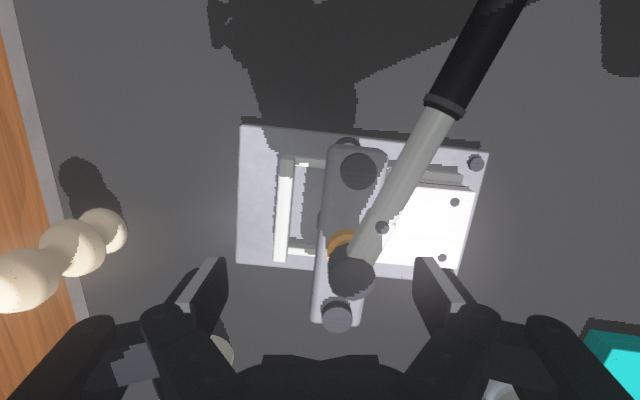

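```bash
cat > h.py <<'E'
import numpy as np,cv2
from scipy.spatial.transform import Rotation as Ro
from plant import *
def ray(n,uv,pose=None):
    ci=camera_info(n);K=np.array(ci['camera_matrix'])
    d=np.array([ci['k1'],0,0,0,0.])
    p=cv2.undistortPoints(np.array([[uv]],float),K,d)[0,0]
    r=np.array([p[0],p[1],1.])
    if n=='wrist':
        M=np.array(ci['mount']);T=np.eye(4);T[:3,:3]=Ro.from_quat(pose[1]).as_matrix();T[:3,3]=pose[0]
        W=T@M;return W[:3,3],W[:3,:3]@r
    R=np.array(ci['R']);return -R.T@np.array(ci['t']),R.T@r
def at(n,uv,z,pose=None):
    o,r=ray(n,uv,pose);return o+r*(z-o[2])/r[2]
def proj(n,X,pose=None):
    ci=camera_info(n);K=np.array(ci['camera_matrix'])
    if n=='wrist':
        M=np.array(ci['mount']);T=np.eye(4);T[:3,:3]=Ro.from_quat(pose[1]).as_matrix();T[:3,3]=pose[0]
        W=np.linalg.inv(T@M);R,t=W[:3,:3],W[:3,3]
    else: R,t=np.array(ci['R']),np.array(ci['t'])
    return cv2.projectPoints(np.array(X,float).reshape(-1,1,3),cv2.Rodrigues(R)[0],t,K,np.array([ci['k1'],0,0,0,0.]))[0][:,0]
def crop(src,dst,x0,y0,x1,y1,k):
    im=cv2.imread(src)[y0:y1,x0:x1];cv2.imwrite(dst,cv2.resize(im,None,fx=k,fy=k,interpolation=cv2.INTER_CUBIC))
P0=(np.array([6.24461966e-01,4.24e-05,2.49213392e-01]),np.array([-0.70705135,0.70716137,0.00074377,-0.00079451]))
E
python3 - <<'E'
from h import *
crop('pics/wrist0.png','pics/w0a.png',230,100,500,300,2.9)
crop('pics/side0.png','pics/s0a.png',300,140,430,270,4.5)
crop('pics/scene0.png','pics/c0a.png',220,170,370,330,3.7)
E
```

```text
(no output)
```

View pics/w0a.png

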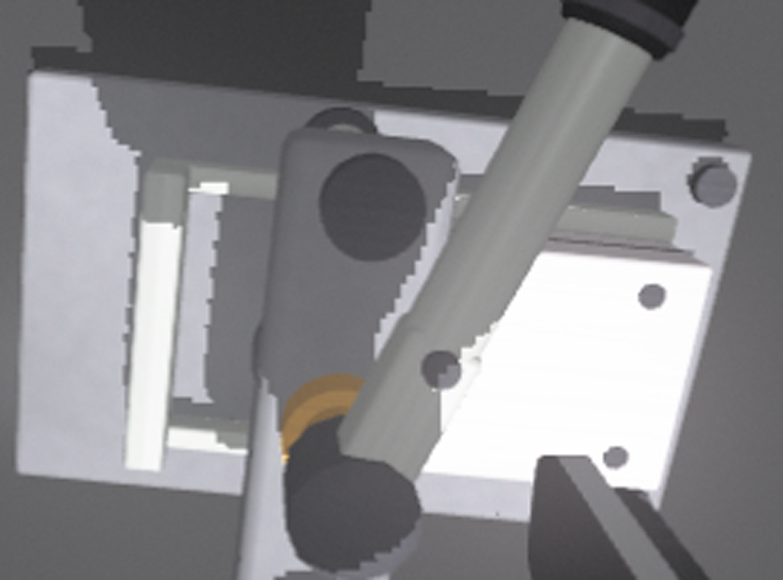

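View pics/s0a.png

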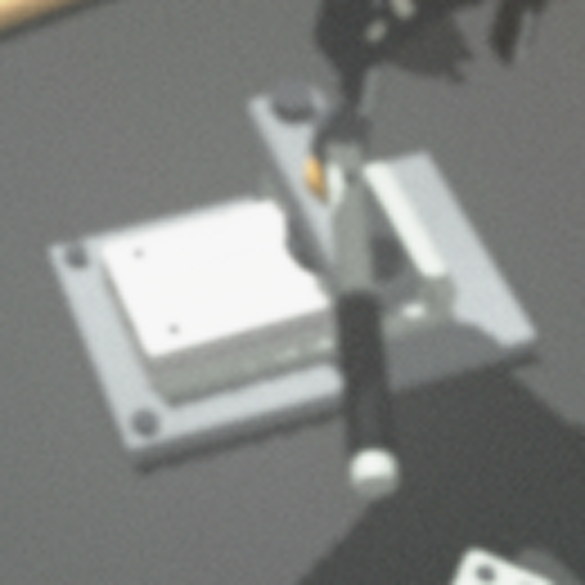

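View pics/c0a.png

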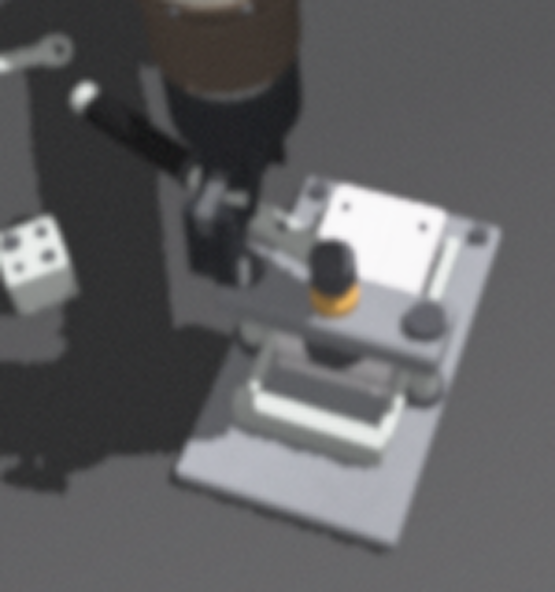

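```bash
cat > fit.py <<'E'
from h import *
from scipy.optimize import least_squares
base={'FL':(-.16,.085,.02),'FR':(-.16,-.085,.02),'BL':(.12,.085,.02),'BR':(.12,-.085,.02)}
obs=[('wrist','BR',240.3,124.8),('wrist','BL',236.2,262.8),('wrist','FR',488.6,152.4),
('side','FL',311.1,195.1),('side','FR',329.6,239.6),('side','BL',395.6,173.8),('side','BR',419.3,213.3),
('scene','FL',355.1,232.2),('scene','FR',303.8,218.1),('scene','BR',267.8,297),('scene','BL',327.6,316.5)]
def X(p,l):
    c,s=np.cos(p[2]),np.sin(p[2]);return np.array([p[0]+c*l[0]-s*l[1],p[1]+s*l[0]+c*l[1],l[2]])
def res(p,use=obs):return np.concatenate([proj(n,X(p,base[k]),P0)[0]-[u,v] for n,k,u,v in use])
for n in('wrist','side','scene',None):
    use=[o for o in obs if n is None or o[0]==n]
    r=least_squares(res,[.65,0,0],args=(use,));print(n,r.x,np.round(r.fun,1))
p=r.x
def loc(w):
    c,s=np.cos(p[2]),np.sin(p[2]);d=w[:2]-p[:2];return np.array([c*d[0]+s*d[1],-s*d[0]+c*d[1]])
print('mould FR wrist',loc(at('wrist',(475,191),.06,P0)),'FL',loc(at('wrist',(456.5,268),.06,P0)))
print('side FR',loc(at('side',(300+152/4.5,140+355/4.5),.06)),'FL',loc(at('side',(300+103/4.5,140+247/4.5),.06)))
print('scene FL',loc(at('scene',(220+445/3.7,170+212/3.7),.06)))
print('head',at('wrist',(353,274),.18,P0),p)
# handle end
print('end side',at('side',(300+373/4.5,140+470/4.5),.165),'scene',at('scene',(220+85/3.7,170+97/3.7),.165))
print('collar wrist',at('wrist',(230+622/2.9,100+25/2.9),.165,P0))
print('block',at('scene',(220+35/3.7,170+250/3.7),.05))
E
python3 fit.py
```

```text
wrist [ 0.60221848  0.04436599 -0.10796469] [-1.2 -0.5 -1.6  1.6  2.7 -0.1]
side [ 0.60221915  0.0423279  -0.10278637] [-0.2 -0.5 -0.2  0.3 -0.6 -0.9  0.9  0.8]
scene [ 0.6030966   0.04684777 -0.10466447] [ 0.8 -0.8 -0.3 -1.1 -0.3  0.6 -0.2  0.8]
None [ 0.60235322  0.04450031 -0.10676908] [-1.4 -0.3 -1.6  1.8  2.5 -0.2 -0.4 -1.2 -0.7 -0.5 -0.7 -1.3  0.5  0.4
  0.1 -1.1 -0.8 -1.5 -1.1  0.1 -1.1  0.4]
mould FR wrist [-0.13162758 -0.04799991] FL [-0.13330979  0.04060186]
side FR [-0.13464423 -0.05063286] FL [-0.13634326  0.03951128]
scene FL [-0.13305858  0.04404516]
head [0.60270427 0.03630061 0.18      ] [ 0.60235322  0.04450031 -0.10676908]
end side [ 0.50086905 -0.16884216  0.165     ] scene [ 0.50039671 -0.17100029  0.165     ]
collar wrist [ 0.54681456 -0.07205026  0.165     ]
block [ 0.57300878 -0.20775755  0.05      ]
```

Request:
move_arm(
  moves=[
    {"offset":[-10.5,34.4,0],"twist":0},
    {"offset":[-10.5,34.4,0],"twist":0},
    {"offset":[-10.5,34.4,0],"twist":0},
    {"offset":[-10.5,34.4,0],"twist":0},
    {"offset":[-10.5,34.4,0],"twist":0},
    {"offset":[-10.5,34.4,0],"twist":0},
    {"offset":[0,0,0],"twist":3.0},
    {"offset":[0,0,0],"twist":3.1},
  ],
  fingers=1,
  newtons=60,
)

```text
time_s: 0.82
tool_pos: [0.4167, 0.0632, 0.2507]
tcp_rot: [-0.668, 0.744, 0.0, 0.0]
force: [0.4, 1.5, 0.7]
opening: -0.0001
```

Request:
move_arm(
  moves=[
    {"offset":[0,0,30],"twist":0},
    {"offset":[0,0,30],"twist":0},
    {"offset":[0,0,30],"twist":0},
    {"offset":[0,0,30],"twist":0},
    {"offset":[0,0,30],"twist":0},
    {"offset":[0,0,25],"twist":0},
    {"offset":[0,0,15],"twist":0},
    {"offset":[0,0,10],"twist":0},
  ],
)

```text
time_s: 1.48
tool_pos: [0.4174, 0.0624, 0.0483]
tcp_rot: [-0.668, 0.744, 0.0, -0.002]
force: [-0.5, -0.9, 1.0]
opening: -0.0004
```

```bash
python3 - <<'E'
from h import *
for n in('side','scene'):cv2.imwrite(f'pics/{n}1.png',camera(n)[:,:,::-1])
crop('pics/side1.png','pics/s1a.png',270,120,430,270,3.7)
crop('pics/scene1.png','pics/c1a.png',220,150,370,330,3.3)
s=sense();print(s['time_s'],s['tool_pos'],s['force'])
E
```

```text
1.5833 [0.41739414 0.06235969 0.0486991 ] [-0.44922729  0.11398451 -0.30854259]
```

View pics/s1a.png

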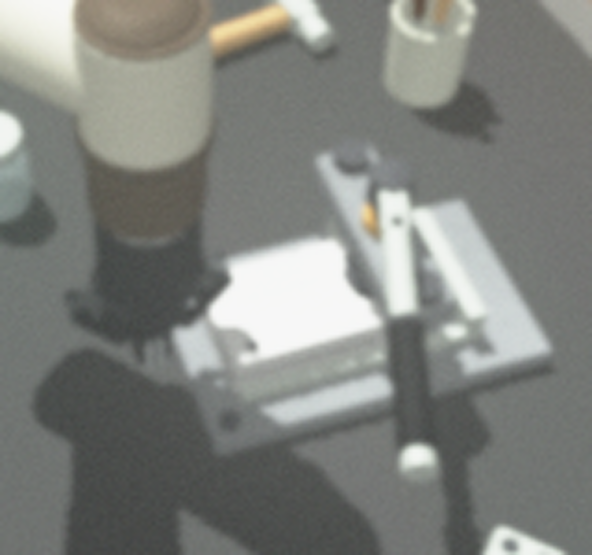

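View pics/c1a.png

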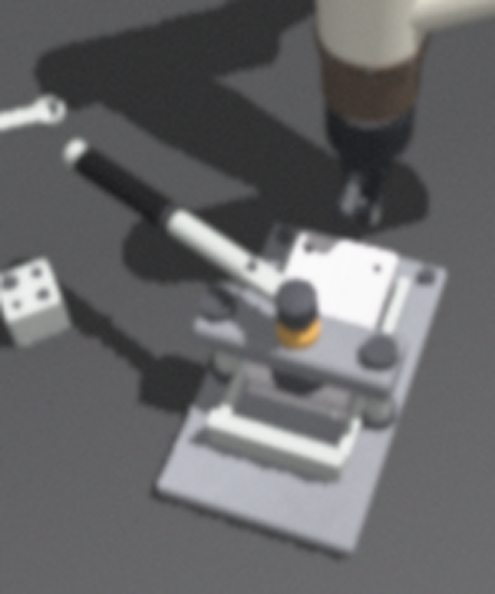

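Request:
move_arm(
  moves=[
    {"offset":[0,-8,0],"twist":0},
    {"offset":[0,-8,0],"twist":0},
    {"offset":[0,-6,0],"twist":0},
    {"offset":[0,-4,0],"twist":0},
    {"offset":[0,-4,0],"twist":0},
    {"offset":[0,-4,0],"twist":0},
    {"offset":[0,-4,0],"twist":0},
    {"offset":[0,-4,0],"twist":0},
  ],
)

```text
time_s: 2.25
tool_pos: [0.4582, 0.0576, 0.05]
tcp_rot: [-0.668, 0.744, 0.001, -0.003]
force: [-5.5, 1.0, 4.7]
opening: -0.0003
```

Request:
move_arm(
  moves=[
    {"offset":[0,-3,0],"twist":0},
    {"offset":[0,-3,0],"twist":0},
    {"offset":[0,-3,0],"twist":0},
    {"offset":[0,-3,0],"twist":0},
    {"offset":[0,-3,0],"twist":0},
    {"offset":[0,-3,0],"twist":0},
    {"offset":[0,-3,0],"twist":0},
    {"offset":[0,-3,0],"twist":0},
  ],
)

```text
time_s: 2.92
tool_pos: [0.4815, 0.055, 0.05]
tcp_rot: [-0.668, 0.744, 0.001, -0.003]
force: [-6.8, 1.1, 6.3]
opening: -0.0002
```

Request:
move_arm(
  moves=[
    {"offset":[0,-1,0],"twist":0},
    {"offset":[0,-1,0],"twist":0},
    {"offset":[0,-1,0],"twist":0},
    {"offset":[0,-1,0],"twist":0},
    {"offset":[0,-1,0],"twist":0},
    {"offset":[0,-1,0],"twist":0},
    {"offset":[0,-1,0],"twist":0},
    {"offset":[0,-1,0],"twist":0},
  ],
)

```text
time_s: 3.58
tool_pos: [0.4897, 0.0543, 0.05]
tcp_rot: [-0.668, 0.744, 0.001, -0.003]
force: [-5.9, 0.7, 3.1]
opening: -0.0001
```

Request:
move_arm(
  moves=[
    {"offset":[0,-1,0],"twist":0},
    {"offset":[0,-1,0],"twist":0},
    {"offset":[0,-0.5,0],"twist":0},
    {"offset":[0,-0.5,0],"twist":0},
    {"offset":[0,-0.5,0],"twist":0},
    {"offset":[0,-0.5,0],"twist":0},
    {"offset":[0,0,0],"twist":0},
    {"offset":[0,0,0],"twist":0},
  ],
)

```text
time_s: 4.25
tool_pos: [0.4931, 0.054, 0.05]
tcp_rot: [-0.668, 0.744, 0.001, -0.003]
force: [-7.2, 1.7, 5.7]
opening: 0.0001
```

Request:
move_arm(
  moves=[
    {"offset":[0,-0.5,0],"twist":0},
    {"offset":[0,-0.5,0],"twist":0},
    {"offset":[0,-0.5,0],"twist":0},
    {"offset":[0,-0.5,0],"twist":0},
    {"offset":[0,-0.5,0],"twist":0},
    {"offset":[0,-0.5,0],"twist":0},
    {"offset":[0,0,0],"twist":0},
    {"offset":[0,0,0],"twist":0},
  ],
)

```text
time_s: 4.92
tool_pos: [0.4933, 0.0538, 0.0499]
tcp_rot: [-0.668, 0.744, 0.003, -0.005]
force: [-16.4, 8.8, 12.5]
opening: 0.0002
```

Request:
move_arm(
  moves=[
    {"offset":[0,3,0],"twist":0},
    {"offset":[0,7,0],"twist":0},
    {"offset":[0,15,0],"twist":0},
    {"offset":[0,20,0],"twist":0},
    {"offset":[0,10,-25],"twist":0},
    {"offset":[0,0,-35],"twist":0},
    {"offset":[0,0,-40],"twist":0},
    {"offset":[0,0,-40],"twist":0},
  ],
)

```text
time_s: 5.58
tool_pos: [0.4441, 0.0601, 0.1919]
tcp_rot: [-0.669, 0.744, -0.0, 0.0]
force: [1.2, 0.1, -0.5]
opening: 0.0001
```

Request:
move_arm(
  moves=[
    {"offset":[0,0,-40],"twist":0},
    {"offset":[0,0,-20],"twist":0},
    {"offset":[0,0,0],"twist":0},
    {"offset":[0,0,0],"twist":0},
    {"offset":[0,0,0],"twist":0},
    {"offset":[0,0,0],"twist":0},
    {"offset":[0,0,0],"twist":0},
    {"offset":[0,0,0],"twist":0},
  ],
)

```text
time_s: 6.25
tool_pos: [0.4441, 0.0601, 0.2492]
tcp_rot: [-0.668, 0.744, 0.0, -0.001]
force: [0.4, -0.6, -0.2]
opening: 0.0003
```

```bash
python3 - <<'E'
from h import *
s=sense();print(s['time_s'],s['tool_pos'],s['tcp_rot'],s['force'])
for n in('side','scene','wrist'):cv2.imwrite(f'pics/{n}2.png',camera(n)[:,:,::-1])
crop('pics/side2.png','pics/s2a.png',300,140,430,270,4.5)
crop('pics/scene2.png','pics/c2a.png',220,170,370,330,3.7)
E
```

```text
6.25 [0.44410622 0.06007897 0.24918088] [-6.68455508e-01  7.43751110e-01  3.12418035e-04 -1.19262915e-03] [ 0.35490051 -0.57069082 -0.21702662]
```

View pics/s2a.png

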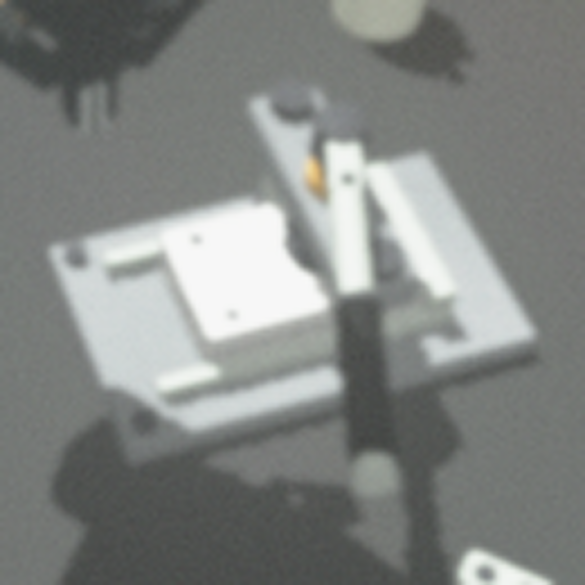

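View pics/c2a.png

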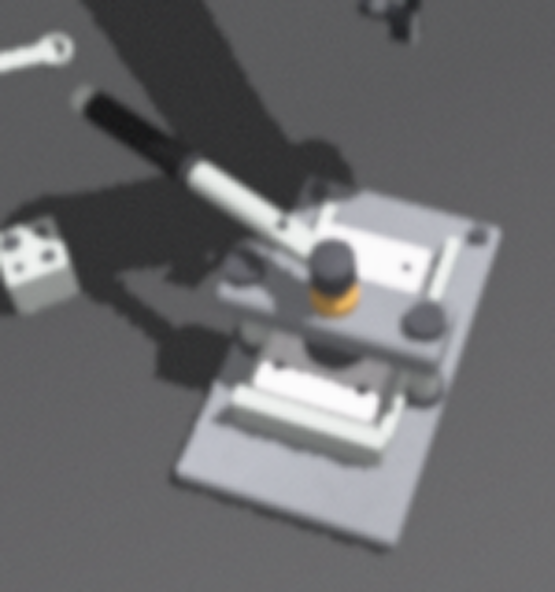

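View pics/wrist2.png

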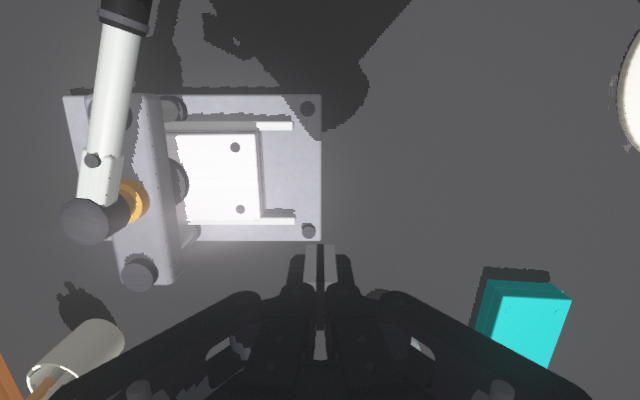

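```bash
cat > m2.py <<'E'
from h import *
p=np.array([.6024,.0438,-.106])
def loc(w):
    c,s=np.cos(p[2]),np.sin(p[2]);d=w[:2]-p[:2];return np.round([c*d[0]+s*d[1],-s*d[0]+c*d[1]],4)
P=(np.array([0.44410622,0.06007897,0.24918088]),np.array([-6.68455508e-01,7.43751110e-01,3.12e-04,-1.19e-03]))
print('wrist base front',loc(at('wrist',(321,110),.02,P)),loc(at('wrist',(321,230),.02,P)))
print('wrist mould front',loc(at('wrist',(259,135),.06,P)),loc(at('wrist',(259,218),.06,P)))
print('side mould FL',loc(at('side',(300+162/4.5,140+238/4.5),.06)),'FR',loc(at('side',(300+210/4.5,140+341/4.5),.06)))
print('scene mould back L/R',loc(at('scene',(220+377/3.7,170+420/3.7),.06)),loc(at('scene',(220+252/3.7,170+382/3.7),.06)))
print('scene stop top front?',loc(at('scene',(220+383/3.7,170+428/3.7),.055)),loc(at('scene',(220+238/3.7,170+388/3.7),.055)))
crop('pics/wrist2.png','pics/w2a.png',60,80,340,260,2.8)
crop('pics/scene2.png','pics/c2b.png',275,255,335,300,12)
E
python3 m2.py
```

```text
wrist base front [-0.1597 -0.0686] [-0.1597  0.0692]
wrist mould front [-0.0995 -0.0462] [-0.0947  0.0392]
side mould FL [-0.0978  0.0354] FR [-0.0972 -0.0511]
scene mould back L/R [0.0525 0.0503] [ 0.0532 -0.0455]
scene stop top front? [0.0548 0.0556] [ 0.0588 -0.0547]
```

View pics/w2a.png

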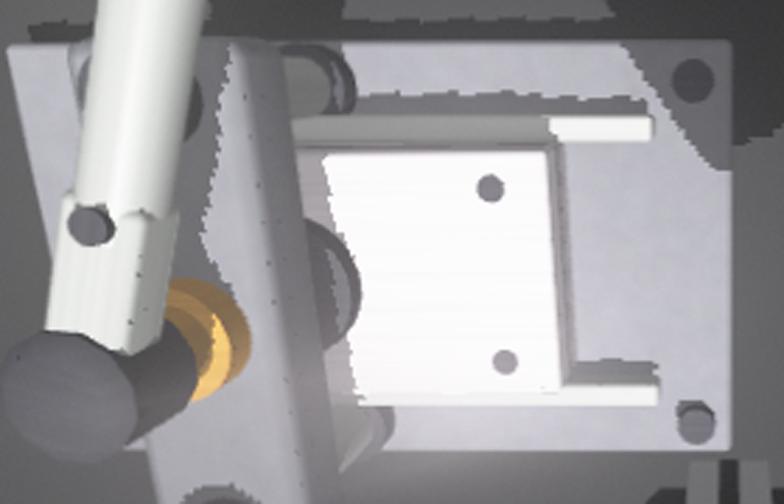

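View pics/c2b.png

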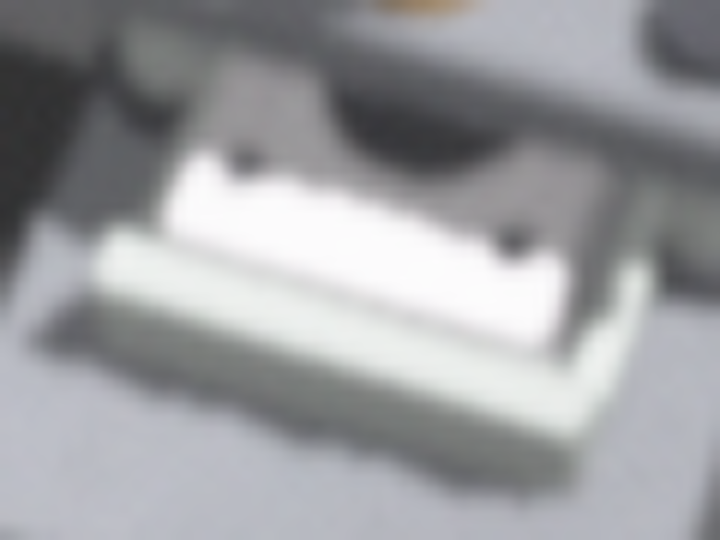

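Request:
move_arm(
  moves=[
    {"offset":[20,0,20],"twist":0},
    {"offset":[0,0,35],"twist":0},
    {"offset":[0,0,35],"twist":0},
    {"offset":[0,0,35],"twist":0},
    {"offset":[0,0,35],"twist":0},
    {"offset":[0,0,25],"twist":0},
    {"offset":[0,-5,10],"twist":0},
    {"offset":[0,-10,5],"twist":0},
  ],
)

```text
time_s: 7.07
tool_pos: [0.4554, 0.038, 0.048]
tcp_rot: [-0.669, 0.744, 0.001, -0.003]
force: [0.6, -0.1, 0.3]
opening: 0.0001
```

Request:
move_arm(
  moves=[
    {"offset":[0,-10,0],"twist":0},
    {"offset":[0,-10,0],"twist":0},
    {"offset":[0,-4,0],"twist":0},
    {"offset":[0,-3,0],"twist":0},
    {"offset":[0,-1,0],"twist":0},
    {"offset":[0,-1,0],"twist":0},
    {"offset":[0,-1,0],"twist":0},
    {"offset":[0,-1,0],"twist":0},
  ],
)

```text
time_s: 7.73
tool_pos: [0.4879, 0.0355, 0.0506]
tcp_rot: [-0.669, 0.744, -0.0, 0.0]
force: [-0.4, 0.8, -0.4]
opening: 0.0001
```

Request:
move_arm(
  moves=[
    {"offset":[0,-1,0],"twist":0},
    {"offset":[0,-1,0],"twist":0},
    {"offset":[0,-1,0],"twist":0},
    {"offset":[0,-0.5,0],"twist":0},
    {"offset":[0,-0.5,0],"twist":0},
    {"offset":[0,-0.5,0],"twist":0},
    {"offset":[0,-0.5,0],"twist":0},
    {"offset":[0,0,0],"twist":0},
  ],
)

```text
time_s: 8.4
tool_pos: [0.4912, 0.0348, 0.05]
tcp_rot: [-0.668, 0.744, 0.001, -0.002]
force: [-5.6, 3.5, 2.4]
opening: -0.0
```

Request:
move_arm(
  moves=[
    {"offset":[0,-0.5,0],"twist":0},
    {"offset":[0,-0.5,0],"twist":0},
    {"offset":[0,-0.5,0],"twist":0},
    {"offset":[0,-0.5,0],"twist":0},
    {"offset":[0,0,0],"twist":0},
    {"offset":[0,0,0],"twist":0},
    {"offset":[0,0,0],"twist":0},
    {"offset":[0,0,0],"twist":0},
  ],
)

```text
time_s: 9.07
tool_pos: [0.4913, 0.0346, 0.0499]
tcp_rot: [-0.668, 0.744, 0.002, -0.003]
force: [-10.8, 6.0, 7.0]
opening: -0.0
```

Request:
move_arm(
  moves=[
    {"offset":[0,-0.5,0],"twist":0},
    {"offset":[0,-0.5,0],"twist":0},
    {"offset":[0,-0.5,0],"twist":0},
    {"offset":[0,-0.5,0],"twist":0},
    {"offset":[0,-0.5,0],"twist":0},
    {"offset":[0,-0.5,0],"twist":0},
    {"offset":[0,0,0],"twist":0},
    {"offset":[0,0,0],"twist":0},
  ],
)

```text
time_s: 9.73
tool_pos: [0.4914, 0.0341, 0.0496]
tcp_rot: [-0.668, 0.744, 0.004, -0.006]
force: [-18.2, 10.8, 13.1]
opening: -0.0003
```

Request:
move_arm(
  moves=[
    {"offset":[0,3,0],"twist":0},
    {"offset":[0,7,0],"twist":0},
    {"offset":[0,15,0],"twist":0},
    {"offset":[0,20,0],"twist":0},
    {"offset":[-20,7,-25],"twist":0},
    {"offset":[-20,0,-35],"twist":0},
    {"offset":[0,0,-40],"twist":0},
    {"offset":[0,0,-40],"twist":0},
  ],
)

```text
time_s: 10.4
tool_pos: [0.4506, 0.0805, 0.1921]
tcp_rot: [-0.669, 0.743, -0.0, 0.0]
force: [1.0, 0.4, -0.0]
opening: -0.0002
```

Request:
move_arm(
  moves=[
    {"offset":[0,0,-40],"twist":0},
    {"offset":[0,0,-20],"twist":0},
    {"offset":[0,0,0],"twist":0},
    {"offset":[0,0,0],"twist":0},
    {"offset":[0,0,0],"twist":0},
    {"offset":[0,0,0],"twist":0},
    {"offset":[0,0,0],"twist":0},
    {"offset":[0,0,0],"twist":0},
  ],
)

```text
time_s: 11.07
tool_pos: [0.4502, 0.0795, 0.2492]
tcp_rot: [-0.668, 0.744, 0.0, -0.001]
force: [-0.8, -0.4, -0.0]
opening: -0.0004
```

```bash
python3 - <<'E'
from h import *
s=sense();print(s['time_s'],repr(s['tool_pos']),repr(s['tcp_rot']),s['force'])
for n in('wrist','scene'):cv2.imwrite(f'pics/{n}3.png',camera(n)[:,:,::-1])
crop('pics/wrist3.png','pics/w3a.png',160,80,340,260,4.2)
crop('pics/scene3.png','pics/c3b.png',275,255,335,300,12)
E
```

```text
11.0667 array([0.45024914, 0.07951974, 0.24919115]) array([-6.68445969e-01,  7.43759740e-01,  2.37340449e-04, -1.17472226e-03]) [-0.77151078 -0.44540402 -0.03083829]
```

View pics/w3a.png

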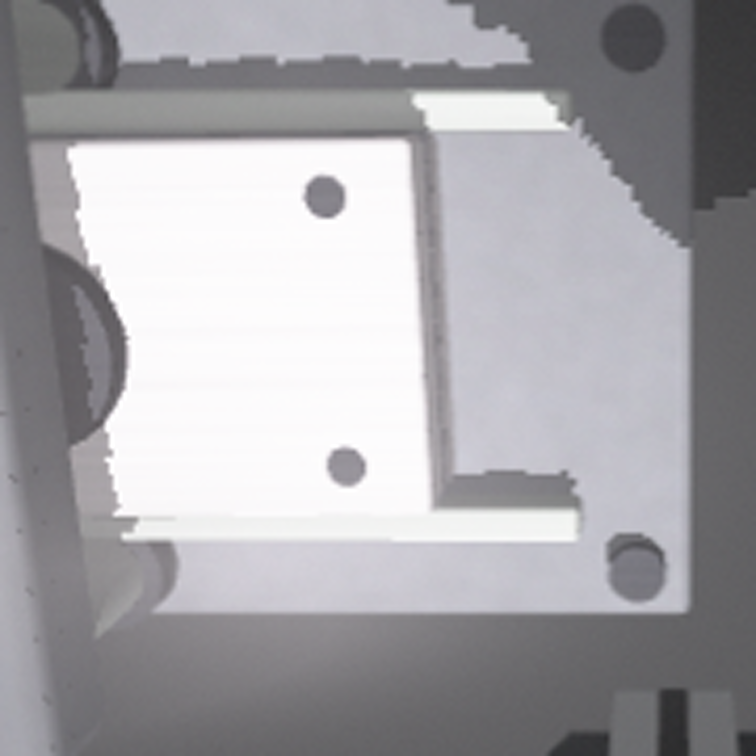

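View pics/c3b.png

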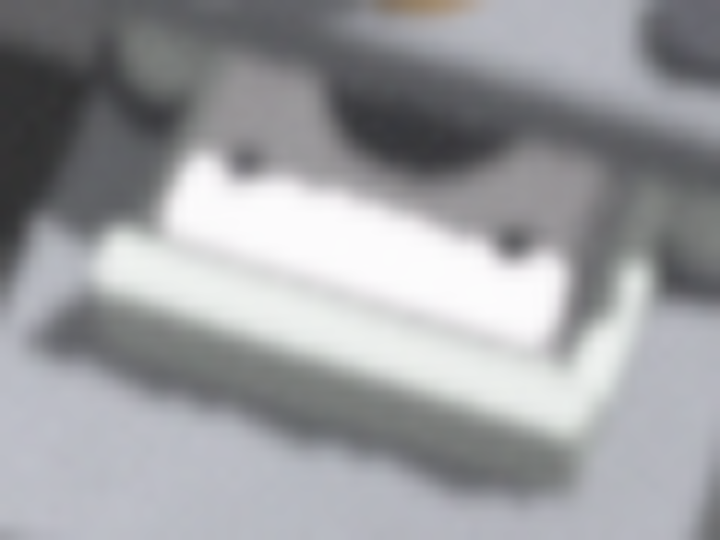

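```bash
python3 - <<'E'
from h import *
P=(np.array([0.45024914,0.07951974,0.24919115]),np.array([-6.68445969e-01,7.43759740e-01,2.37e-04,-1.175e-03]))
f=lambda u,v,z:at('wrist',(160+u/4.2-.4,80+v/4.2-.4),z,P)[:2]
a=lambda A,B:np.arctan2(*(B-A)[::1]) 
def edge(A,B,n): print(n,A.round(4),B.round(4),'yaw of normal',round(float(-np.arctan2((B-A)[0],(B-A)[1])),4),'len',round(float(np.hypot(*(B-A))),4))
edge(f(690,245,.02),f(688,610,.02),'base')
edge(f(413,142,.06),f(434,508,.06),'mould top front')
edge(f(428,137,.058),f(450,500,.058),'?')
edge(f(568,92,.034),f(578,510,.034),'rail ends')
c=lambda X:print(np.round([np.cos(-.106)*(X[0]-.6024)+np.sin(-.106)*(X[1]-.0438),-np.sin(-.106)*(X[0]-.6024)+np.cos(-.106)*(X[1]-.0438)],4))
for q in[(690,245,.02),(688,610,.02),(413,142,.06),(434,508,.06)]:c(f(*q))
E
```

```text
base [0.4425 0.0416] [0.4535 0.1427] yaw of normal -0.1085 len 0.1018
mould top front [0.5025 0.0077] [0.5114 0.0938] yaw of normal -0.1032 len 0.0865
? [0.4993 0.007 ] [0.5076 0.0928] yaw of normal -0.0965 len 0.0861
rail ends [0.4682 0.0005] [0.4792 0.1059] yaw of normal -0.1042 len 0.106
[-0.1587 -0.0191]
[-0.1585  0.0826]
[-0.0955 -0.0464]
[-0.0958  0.0401]
```

Request:
move_arm(
  moves=[
    {"offset":[24.4,-17.8,0],"twist":0},
    {"offset":[24.4,-17.8,0],"twist":0},
    {"offset":[24.4,-17.8,0],"twist":0},
    {"offset":[24.4,-17.8,0],"twist":0},
    {"offset":[24.4,-17.8,0],"twist":0},
    {"offset":[24.4,-17.8,0],"twist":0},
    {"offset":[24.4,-17.8,0],"twist":0},
    {"offset":[24.4,-17.8,0],"twist":0},
  ],
)

```text
time_s: 11.83
tool_pos: [0.572, -0.131, 0.2498]
tcp_rot: [-0.668, 0.744, 0.0, -0.0]
force: [0.9, 0.7, 0.5]
opening: -0.0003
```

Request:
move_arm(
  moves=[
    {"offset":[0,0,0],"twist":4.85},
    {"offset":[0,0,0],"twist":4.85},
    {"offset":[0,0,0],"twist":4.85},
    {"offset":[0,0,0],"twist":4.85},
    {"offset":[0,0,0],"twist":0},
    {"offset":[0,0,0],"twist":0},
    {"offset":[0,0,0],"twist":0},
    {"offset":[0,0,0],"twist":0},
  ],
)

```text
time_s: 12.5
tool_pos: [0.5714, -0.1294, 0.2502]
tcp_rot: [-0.534, 0.845, 0.0, -0.0]
force: [-0.3, 1.0, -0.4]
opening: -0.0001
```

```bash
python3 - <<'E'
from h import *
s=sense();print(s['time_s'],repr(s['tool_pos']),repr(s['tcp_rot']),s['force'])
R=Ro.from_quat(s['tcp_rot']).as_matrix();print(np.degrees(np.arctan2(R[1,1],R[0,1])))
for n in('wrist','side'):cv2.imwrite(f'pics/{n}4.png',camera(n)[:,:,::-1])
crop('pics/side4.png','pics/s4a.png',280,100,460,270,3.4)
E
```

```text
12.5 array([ 0.57140033, -0.12942126,  0.25022669]) array([-5.34204429e-01,  8.45355323e-01,  2.28857096e-05, -7.46875782e-05]) [-0.30790341  0.96285729 -0.42053604]
154.57994754923914
```

View pics/wrist4.png

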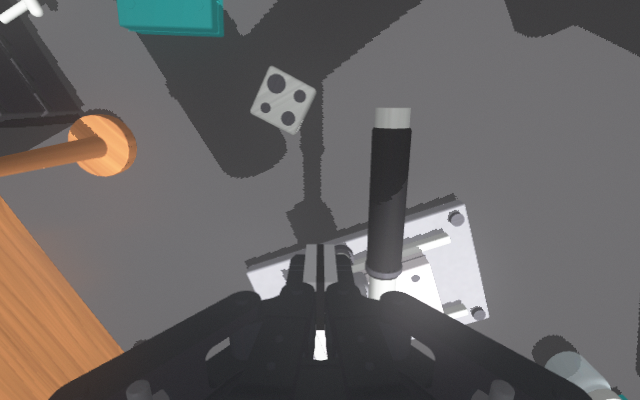

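View pics/s4a.png

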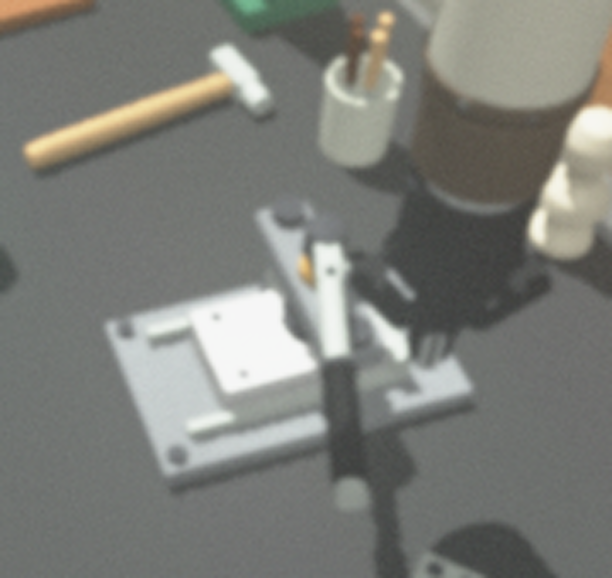

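```bash
python3 - <<'E'
from h import *
P=(np.array([ 0.57140033,-0.12942126,0.25022669]),np.array([-5.34204429e-01,8.45355323e-01,0,0]))
R=Ro.from_quat(P[1]).as_matrix()
for uv in[(393,108),(391.5,127),(385.5,270),(388,190)]:
    w=at('wrist',uv,.165,P);d=w-np.array([.6024,.0438,.165]);print(w.round(4),'tool',(R.T@(w-P[0])).round(4),'r',np.hypot(*d[:2]).round(4),np.degrees(np.arctan2(d[1],d[0])).round(2))
E
```

```text
[ 0.4999 -0.175   0.165 ] tool [0.0719 0.045  0.0852] r 0.2416 -115.11
[ 0.5051 -0.1645  0.165 ] tool [0.0601 0.0448 0.0852] r 0.2299 -115.04
[ 0.5471 -0.0705  0.165 ] tool [-0.0427  0.0472  0.0852] r 0.127 -115.82
[ 0.5227 -0.1265  0.165 ] tool [0.0183 0.0452 0.0852] r 0.188 -115.06
```

Request:
move_arm(
  moves=[
    {"offset":[0,0,25],"twist":0},
    {"offset":[0,0,25],"twist":0},
    {"offset":[0,0,20],"twist":0},
    {"offset":[0,0,12],"twist":0},
    {"offset":[0,0,5],"twist":0},
    {"offset":[0,5,0],"twist":0},
    {"offset":[0,5,0],"twist":0},
    {"offset":[0,4,0],"twist":0},
  ],
)

```text
time_s: 13.27
tool_pos: [0.5588, -0.1233, 0.1645]
tcp_rot: [-0.534, 0.846, -0.001, 0.001]
force: [0.1, 0.6, 1.4]
opening: 0.0001
```

Request:
move_arm(
  moves=[
    {"offset":[0,2,0],"twist":0},
    {"offset":[0,2,0],"twist":0},
    {"offset":[0,2,0],"twist":0},
    {"offset":[0.4,3,0],"twist":1},
    {"offset":[0.4,3,0],"twist":1},
    {"offset":[0.4,3,0],"twist":1},
    {"offset":[0.4,3,0],"twist":1},
    {"offset":[0.4,3,0],"twist":1},
  ],
)

```text
time_s: 13.93
tool_pos: [0.5395, -0.116, 0.164]
tcp_rot: [-0.496, 0.869, -0.001, 0.001]
force: [1.7, -2.0, 2.3]
opening: -0.0001
```

Request:
move_arm(
  moves=[
    {"offset":[0.44,2.97,0],"twist":1},
    {"offset":[0.44,2.97,0],"twist":1},
    {"offset":[0.44,2.97,0],"twist":1},
    {"offset":[0.44,2.97,0],"twist":1},
    {"offset":[0.44,2.97,0],"twist":1},
    {"offset":[0.44,2.97,0],"twist":1},
    {"offset":[0.44,2.97,0],"twist":1},
    {"offset":[0.44,2.97,0],"twist":1},
  ],
)

```text
time_s: 14.6
tool_pos: [0.5173, -0.1052, 0.1634]
tcp_rot: [-0.434, 0.901, -0.0, 0.0]
force: [3.0, -2.5, 3.5]
opening: -0.0001
```

```bash
cat > st.py <<'E'
from h import *
s=sense();R=Ro.from_quat(s['tcp_rot']).as_matrix()
C=np.array([.6024,.0438,.165]);pc=R.T@(C-s['tool_pos'])
F=R.T@s['force']
d=(s['tool_pos']-C)[:2];r=np.hypot(*d);ang=np.degrees(np.arctan2(d[1],d[0]))
# handle line through C tangent at offset 26.8 (if straight)
th=ang-np.degrees(np.arcsin(.0268/r))
print('t',s['time_s'],'C in tool mm',(pc*1e3).round(1),'yawY',np.degrees(np.arctan2(R[1,1],R[0,1])).round(2),'F tool',F.round(1),'handle th',th.round(2))
E
python3 st.py
```

```text
t 14.6 C in tool mm [-169.6   26.4   -1.6] yawY 141.4 F tool [ 0.1 -3.9 -3.5] handle th -128.73
```

Request:
move_arm(
  moves=[
    {"offset":[0.44,2.97,0],"twist":1},
    {"offset":[0.44,2.97,0],"twist":1},
    {"offset":[0.44,2.97,0],"twist":1},
    {"offset":[0.44,2.97,0],"twist":1},
    {"offset":[0.44,2.97,0],"twist":1},
    {"offset":[0.44,2.97,0],"twist":1},
    {"offset":[0.22,1.48,0],"twist":0.5},
    {"offset":[0.22,1.48,0],"twist":0.5},
  ],
)

```text
time_s: 15.27
tool_pos: [0.4996, -0.0938, 0.1633]
tcp_rot: [-0.378, 0.926, 0.0, -0.0]
force: [2.4, -2.9, 3.5]
opening: -0.0002
```

Request:
move_arm(
  moves=[
    {"offset":[0.22,1.48,0],"twist":0.5},
    {"offset":[0.22,1.48,0],"twist":0.5},
    {"offset":[0.22,1.48,0],"twist":0.5},
    {"offset":[0.22,1.48,0],"twist":0.5},
    {"offset":[0.22,1.48,0],"twist":0.5},
    {"offset":[0.22,1.48,0],"twist":0.5},
    {"offset":[0.22,1.48,0],"twist":0.5},
    {"offset":[0.22,1.48,0],"twist":0.5},
  ],
)

```text
time_s: 15.93
tool_pos: [0.4903, -0.0864, 0.1633]
tcp_rot: [-0.346, 0.938, 0.0, -0.0]
force: [2.5, -2.5, 2.1]
opening: 0.0002
```

```bash
python3 st.py
```

```text
t 15.9333 C in tool mm [-169.7   26.4   -1.7] yawY 130.44 F tool [-0.3 -3.5 -2.1] handle th -139.7
```

Request:
move_arm(
  moves=[
    {"offset":[0.22,1.48,0],"twist":0.5},
    {"offset":[0.22,1.48,0],"twist":0.5},
    {"offset":[0.22,1.48,0],"twist":0.5},
    {"offset":[0.22,1.48,0],"twist":0.5},
    {"offset":[0.22,1.48,0],"twist":0.5},
    {"offset":[0.22,1.48,0],"twist":0.5},
    {"offset":[0.22,1.48,0],"twist":0.5},
    {"offset":[0.22,1.48,0],"twist":0.5},
  ],
)

```text
time_s: 16.6
tool_pos: [0.4815, -0.0782, 0.1633]
tcp_rot: [-0.313, 0.95, 0.0, -0.0]
force: [1.6, -2.9, 3.3]
opening: 0.0
```

Request:
move_arm(
  moves=[
    {"offset":[0.22,1.48,0],"twist":0.5},
    {"offset":[0.22,1.48,0],"twist":0.5},
    {"offset":[0.22,1.48,0],"twist":0.5},
    {"offset":[0.22,1.48,0],"twist":0.5},
    {"offset":[0.22,1.48,0],"twist":0.5},
    {"offset":[0.22,1.48,0],"twist":0.5},
    {"offset":[0.22,1.48,0],"twist":0.5},
    {"offset":[0.22,1.48,0],"twist":0.5},
  ],
)

```text
time_s: 17.27
tool_pos: [0.4745, -0.0708, 0.1636]
tcp_rot: [-0.28, 0.96, -0.001, 0.001]
force: [5.7, -11.3, 1.2]
opening: -0.0001
```

```bash
python3 st.py
```

```text
t 17.2667 C in tool mm [-169.4   27.9   -1.5] yawY 122.5 F tool [  1.3 -12.6  -1.1] handle th -147.12
```

Request:
move_arm(
  moves=[
    {"offset":[0.1,1,0],"twist":0.4},
    {"offset":[0.1,1,0],"twist":0.4},
    {"offset":[0.1,1,0],"twist":0.4},
    {"offset":[0.1,1,0],"twist":0.4},
    {"offset":[0.1,1,0],"twist":0.4},
    {"offset":[0.1,1,0],"twist":0.4},
    {"offset":[0,0,0],"twist":0},
    {"offset":[0,0,0],"twist":0},
  ],
)

```text
time_s: 17.93
tool_pos: [0.4704, -0.0663, 0.1635]
tcp_rot: [-0.26, 0.966, -0.001, 0.0]
force: [4.5, -11.9, 1.4]
opening: 0.0001
```

```bash
python3 st.py; python3 - <<'E'
from h import *
s=sense();print(repr(s['tool_pos']),repr(s['tcp_rot']))
for n in('wrist','scene','side'):cv2.imwrite(f'pics/{n}5.png',camera(n)[:,:,::-1])
crop('pics/scene5.png','pics/c5a.png',200,140,360,290,4)
crop('pics/side5.png','pics/s5a.png',270,130,420,250,5)
E
```

```text
t 17.9333 C in tool mm [-169.4   29.    -1.7] yawY 120.11 F tool [  2.1 -12.5  -1.3] handle th -149.14
array([ 0.47041812, -0.06628702,  0.16352694]) array([-2.59764048e-01,  9.65671001e-01, -1.46808595e-03,  3.04519867e-05])
```

View pics/wrist5.png

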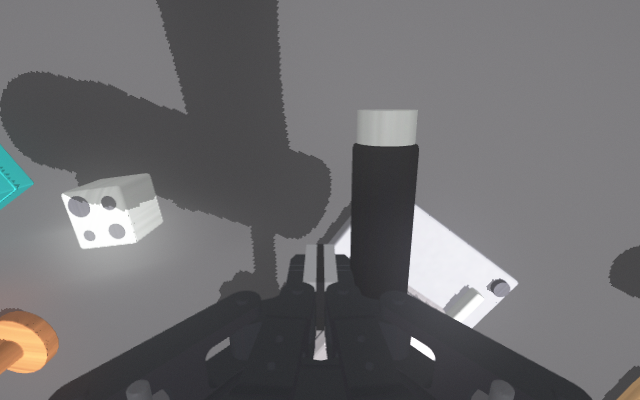

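View pics/c5a.png

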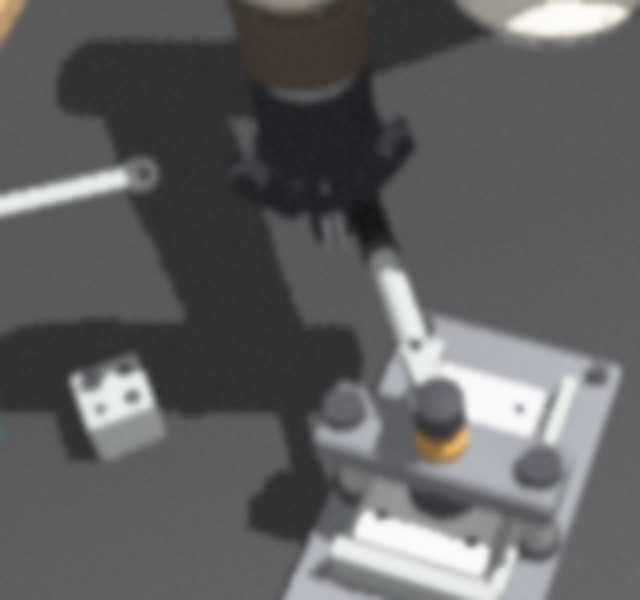

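View pics/s5a.png

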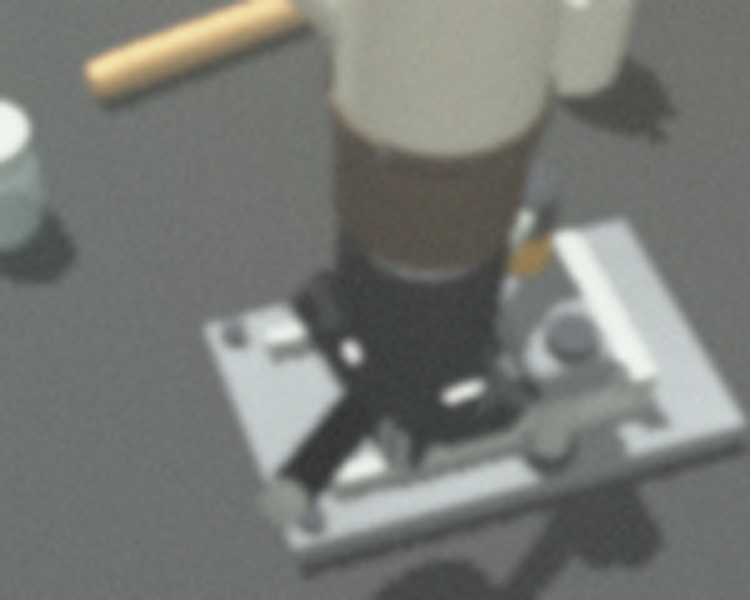

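Request:
move_arm(
  moves=[
    {"offset":[0.1,1,0],"twist":0.4},
    {"offset":[0.1,1,0],"twist":0.4},
    {"offset":[0.1,1,0],"twist":0.4},
    {"offset":[0.1,1,0],"twist":0.4},
    {"offset":[0.1,1,0],"twist":0.4},
    {"offset":[0.1,1,0],"twist":0.4},
    {"offset":[0.1,1,0],"twist":0},
    {"offset":[0,0,0],"twist":0},
  ],
)

```text
time_s: 18.75
tool_pos: [0.4659, -0.0606, 0.1635]
tcp_rot: [-0.239, 0.971, -0.001, -0.001]
force: [3.8, -12.5, 2.2]
opening: 0.0
```

```bash
python3 st.py; python3 - <<'E'
from h import *
s=sense();print(repr(s['tool_pos']),repr(s['tcp_rot']))
for n in('wrist','scene'):cv2.imwrite(f'pics/{n}6.png',camera(n)[:,:,::-1])
crop('pics/scene6.png','pics/c6a.png',270,185,330,250,10)
crop('pics/wrist6.png','pics/w6a.png',330,90,450,310,2.7)
E
```

```text
t 18.75 C in tool mm [-169.4   29.    -1.9] yawY 117.7 F tool [  2.4 -12.8  -2.2] handle th -151.55
array([ 0.46588016, -0.06063983,  0.16348751]) array([-2.39379752e-01,  9.70924790e-01, -1.44718660e-03, -5.40702269e-04])
```

View pics/c6a.png

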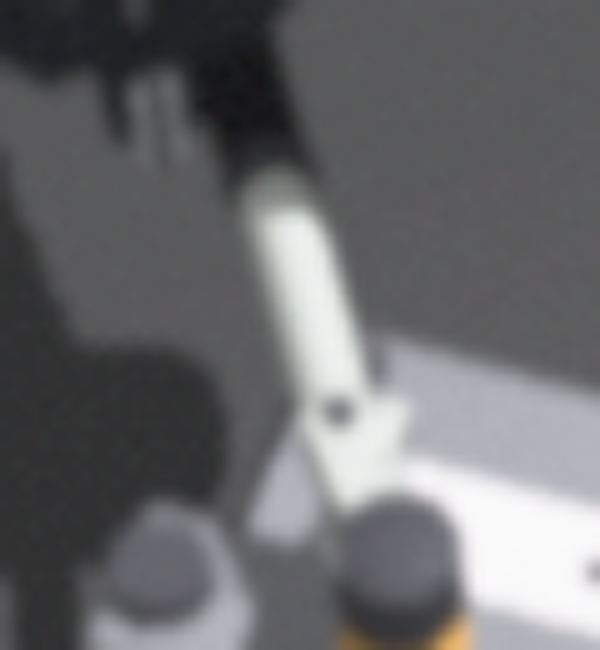

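View pics/w6a.png

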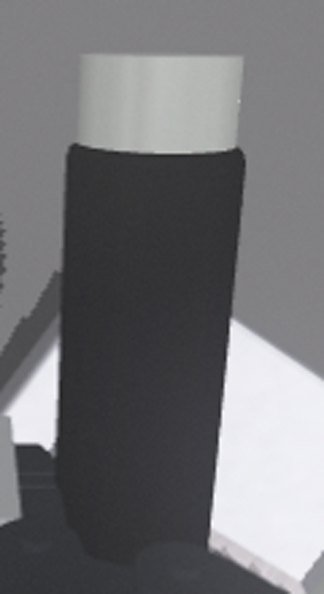

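```bash
python3 - <<'E'
from h import *
C=np.array([.6024,.0438])
def ang(w,o):d=w[:2]-o;return np.degrees(np.arctan2(d[1],d[0])).round(2),np.hypot(*d).round(4)
# reference scene2 (straight): pin at crop c2a (283,224)/3.7
for z in(.17,.175):
  print(z,'ref pin',ang(at('scene',(220+283/3.7,170+224/3.7),z),C),'now pin',ang(at('scene',(270+33.7-.5,185+40.8-.5),z),C),'pin5',ang(at('scene',(200+414/4,140+344/4),z),C))
# handle collar (grip start) scene6
h=at('scene',(303.2,225.3),.175)
P=(np.array([0.46588016,-0.06063983,0.16348751]),np.array([-2.39379752e-01,9.70924790e-01,-1.447e-03,-5.4e-04]))
e=at('wrist',(330+160/2.7,90+54/2.7),.165,P)
g=at('wrist',(330+156/2.7,90+148/2.7),.165,P)
print('end',e,ang(e,C),'handle dir hinge->end',ang(e,h[:2]), 'g',ang(g,C),ang(g,h[:2]))
for q in(-145,-146,-147,-148):
  H=C+.04*np.array([np.cos(np.radians(q)),np.sin(np.radians(q))]);print(q,ang(e,H),ang(g,H))
E
```

```text
0.17 ref pin (np.float64(-118.71), np.float64(0.0449)) now pin (np.float64(-147.01), np.float64(0.0487)) pin5 (np.float64(-147.05), np.float64(0.0464))
0.175 ref pin (np.float64(-115.81), np.float64(0.0425)) now pin (np.float64(-145.93), np.float64(0.0455)) pin5 (np.float64(-145.91), np.float64(0.0432))
end [ 0.39049791 -0.07207769  0.165     ] (np.float64(-151.33), np.float64(0.2415)) handle dir hinge->end (np.float64(-152.58), np.float64(0.1963)) g (np.float64(-151.33), np.float64(0.2287)) (np.float64(-152.67), np.float64(0.1835))
-145 (np.float64(-152.58), np.float64(0.2018)) (np.float64(-152.67), np.float64(0.189))
-146 (np.float64(-152.38), np.float64(0.2017)) (np.float64(-152.46), np.float64(0.1889))
-147 (np.float64(-152.19), np.float64(0.2017)) (np.float64(-152.25), np.float64(0.1889))
-148 (np.float64(-151.99), np.float64(0.2016)) (np.float64(-152.04), np.float64(0.1888))
```

Request:
move_arm(
  moves=[
    {"offset":[0,0,0],"twist":0},
    {"offset":[0,-2,0],"twist":0},
    {"offset":[0,-3,0],"twist":0},
    {"offset":[0,-4,0],"twist":0},
    {"offset":[0,-5,0],"twist":0},
    {"offset":[0,-8,0],"twist":0},
    {"offset":[0,-12,0],"twist":0},
    {"offset":[0,-12,0],"twist":0},
  ],
)

```text
time_s: 19.52
tool_pos: [0.4862, -0.0999, 0.1623]
tcp_rot: [-0.239, 0.971, 0.001, -0.002]
force: [0.3, -0.4, 0.0]
opening: 0.0002
```

Request:
move_arm(
  moves=[
    {"offset":[0,-5,0],"twist":0},
    {"offset":[0,0,-25],"twist":0},
    {"offset":[0,0,-35],"twist":0},
    {"offset":[0,0,-35],"twist":0},
    {"offset":[0,0,-30],"twist":0},
    {"offset":[0,0,0],"twist":0},
    {"offset":[0,0,0],"twist":0},
    {"offset":[0,0,0],"twist":0},
  ],
)

```text
time_s: 20.18
tool_pos: [0.4888, -0.104, 0.2873]
tcp_rot: [-0.239, 0.971, 0.001, -0.001]
force: [0.7, 0.2, -0.4]
opening: 0.0
```

```bash
python3 - <<'E'
from h import *
s=sense();print(s['time_s'],repr(s['tool_pos']),repr(s['tcp_rot']),s['force'])
for n in('wrist','scene','side'):cv2.imwrite(f'pics/{n}7.png',camera(n)[:,:,::-1])
crop('pics/scene7.png','pics/c7a.png',200,150,360,310,3.7)
crop('pics/side7.png','pics/s7a.png',270,120,430,260,4)
E
```

```text
20.1833 array([ 0.48882402, -0.10401202,  0.28730844]) array([-2.39100219e-01,  9.70994224e-01,  7.10602707e-04, -8.92656486e-04]) [ 0.6527818   0.24473768 -0.3584915 ]
```

View pics/wrist7.png

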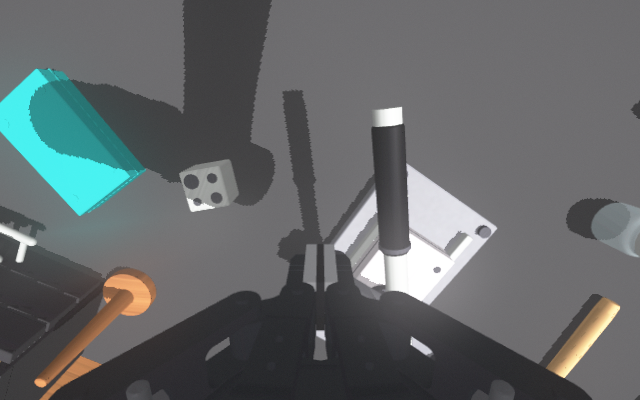

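View pics/c7a.png

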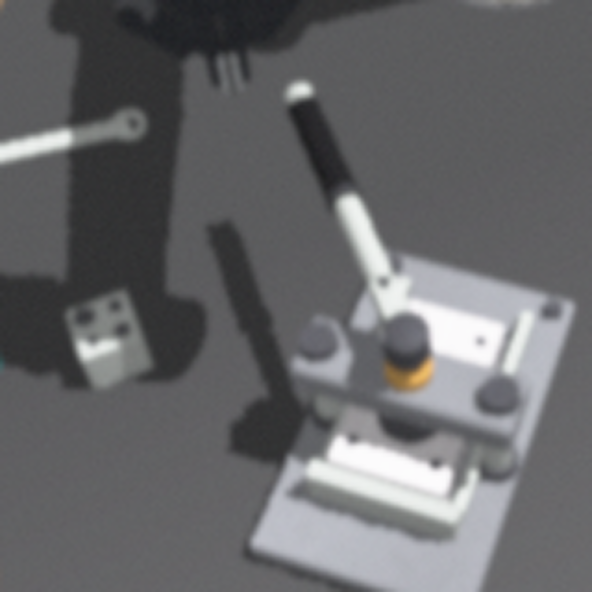

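View pics/s7a.png

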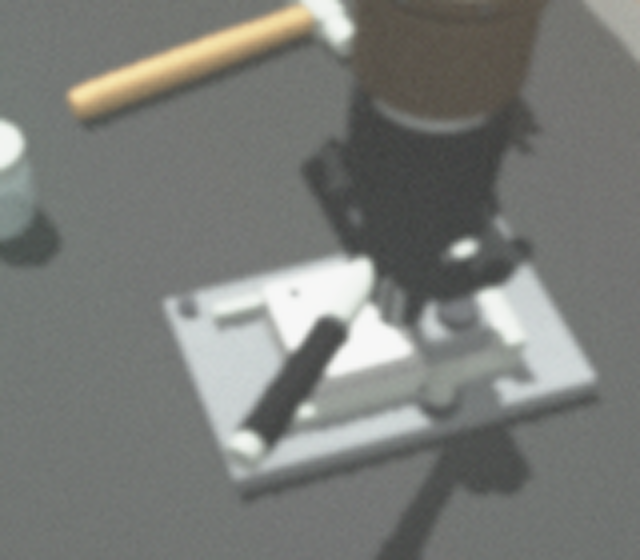

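```bash
python3 - <<'E'
from h import *
C=np.array([.6024,.0438])
P=(np.array([0.48882402,-0.10401202,0.28730844]),np.array([-2.391e-01,9.70994e-01,7.1e-04,-8.93e-04]))
for uv in[(387,109),(388.5,125),(395.5,246)]:
    w=at('wrist',uv,.165,P);d=w[:2]-C;print(w.round(4),np.degrees(np.arctan2(d[1],d[0])).round(2),np.hypot(*d).round(4))
a=at('wrist',(387,109),.165,P)-at('wrist',(395.5,246),.165,P);print(np.degrees(np.arctan2(a[1],a[0])))
E
```

```text
[ 0.4039 -0.0929  0.165 ] -145.45 0.241
[ 0.4134 -0.0859  0.165 ] -145.55 0.2292
[ 0.4962 -0.0286  0.165 ] -145.71 0.1286
-145.1422507590871
```

```bash
python3 -c "
from plant import *
print(finish_job())"
```

```text
the job is handed in; nothing more can be done
None
```

I pushed the mould home against the back stop and clicked the wrench once. I then let the handle spring straight and handed the job in at about 20 s of the 67 s allowed. The job reports no verdict, so the results below rest on my own measurements.

- **Mould:** I pushed it about 39 mm with closed fingers until it stalled. The wrist sensor peaked at about 25 N in total, of which about 18 N was along the push.
    - The first picture suggested its right side was lagging by up to 5 mm. I pushed again right of centre and it did not move.
    - The closer picture put its front face at −0.0956 m in the press frame, where −0.095 m is fully home, and showed it parallel to the press. The base edge in that same picture read 1.4 mm off, so this is good to about 2 mm. The 5 mm lag came from how I read the first picture.
- **Wrench:** The screw ran at about 3.5 N over roughly 0.53 rad. The force then rose to 12.5–12.8 N and stayed there for 13 mm more travel while the neck stood still.
    - From the handle's end before and after release, the hinge broke over by about 0.12 rad. That is above the 0.08 needed and below the 0.22 limit.
- **After release:** The handle lies at −145.5°, in line with the screw axis to about 0.3°, so it is straight again. The gripper is clear of everything and the force reads about zero.
- **Bystanders:** I saw no contact with any of them. I did not measure their positions again at the end.

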